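Dress the display board by height

ROBOT

A 7-joint arm with a two-finger parallel gripper is mounted at the origin on a cart in front of the work surface, level with it; the furniture and walls round the work are solid. World frame = base frame: x ahead of the robot, y to its left, z up, the work surface at z = 0. Lengths are in m, angles in degrees, forces in N, time in s.
With the tool pointing down it reaches from about 0.425 to 0.875 m from the base axis. Payload 4.7 kg.
Tool frame: the origin (TCP) lies at the very end of the fingers, on their centre line; the grasp point (between the pads) lies env.hold_point_z behind it (env.hold_point_z is the distance from the TCP to the grasp point, in m); z points along the fingers, y is the line along which they close (so a half turn about z gives the same grasp; the last joint's range is limited). The gripper opens to 87 mm and grips with 3 to 60 N. Pads are 19 mm wide; open, the fingers measure 117 mm over their backs; the gripper's body (75 mm by 190 mm) begins 51 mm behind the grasp point.
Start: joints at [69.907, 18.392, -4.016, 83.108, 1.295, 78.541, -3.26], TCP at [0.232, -0.607, 0.19] pointing down, gripper open.
Joint ranges: [-163.93, 163.93], [-17.29, 119.83], [-79.2, 71.16], [3.27, 140.29], [-89.18, 269.18], [5.43, 117.66], [-154.24, 154.24]. Speed limits (degrees/s): [147.25, 147.25, 180, 180, 180, 180, 180].

INTERFACE

Orientations are given as [roll, pitch, yaw] about the fixed x, y, z axes, in that order (R = Rz(yaw) Ry(pitch) Rx(roll)).
In Python, from cell import env gives the robot as it stands.
- The arm moves only by the shell command python3 -m jog 'ROWS' [FORCE]. ROWS is JSON, a list of rows, each an object with "dp": the shift along the tool's x, y, z in cm, a list of three; "twist": the turn about the tool's z in degrees; "fingers": the opening, from 0 (shut) to 1 (fully open). A call has 1 to 8 rows; each row is the pose to reach, as a shift and turn from the pose commanded when the call began, along the tool's axes at that moment; what a row does not reach only later rows make up. A row lasts 1/8 s, in which the tool goes at most 62.5 mm and 10.7 degrees, less where a joint would pass 70% of its speed; a pose out of reach is approached as far as the arm can. A call with a gripper value outside its range is refused whole. The fingers move at their own pace and stop on an object; FORCE is the grip in N (left out, the last holds). Time passes only in rows, so rows that repeat a pose let the fingers close. It gives the time, the measured TCP pose, the force, the opening and the grip force at its end, in the units of the state.
- env.get_obs(): the state, without advancing time (a new reading comes with each control period).
- env.read_camera(name): name is "scene" or "top" or "wrist"; returns a dict with "pixels" (420x560x3 uint8, blue, green, red), "depth" (420x560 float32, m along the optical axis (not along the pixel's ray), 0 where there is no reading), "fx", "fy", "cx", "cy" (pixels), "k1" (the pictures are not rectified: a ray, as slopes to the right and down, at radius r is drawn at 1 + k1 r^2 times it, then the intrinsics apply), "rvec" (rotation vector, rad) and "tvec" (3), from world to camera coordinates, as OpenCV has them. Camera axes: x right, y down, z forward; pixel columns grow to the right and rows downward; lengths in m; the calibration is good to about 2 mm. A picture is of the moment at which its call begins.
- env.sign_off(): hands the job in; it is judged then, once.
The state is a dict: "time_s": time; "qpos": joint angles; "joint_velocities": joint speeds; "effort": joint torques, N m; "tool_pos": TCP position; "tool_rot": TCP orientation; "force": force on the tool from outside, world axes, zero at the start; "wrist_torque": the same for the moment, N m; "grip_width": finger opening in m; "grasp_force": force on a finger pad.
Only numpy, scipy, OpenCV 4.12 (cv2) and the standard library are available. Lean on these libraries where they do the work, as an engineer would, in place of code of your own. Each camera call takes 0.05 s, during which the arm holds its last target. There are 200 camera calls.

TASK

Dress the shop's display board: stand the grey bottle, the two glass inkwells and the green tin on the four felt spots in order of height, one centred on each spot, with the tallest at the end where the yellow note block lies and the lowest at the other end. Keep the bottle and the inkwells upright all the while, and leave all four standing free and still.

Things in the scene. Friction and masses are not known exactly. Their poses are not given: they have to be found in the camera images.
- grey_bottle: The tallest: grey faceted ceramic bottle with a white round cap fixed on it, 120 mm tall, 70 x 64 mm at the widest (below 80 mm height), about 0.19 kg. The cap is 43 mm across, from 92 to 120 mm above the underside, centred on the bottle's axis: take it by the cap. (A like bottle in white stands at the far right of the desk and is not part of the job.) Origin at the centre of its underside, z up. Stands upright at the start on the desk in front of the display board. 
- lidded_inkwell: Cut glass inkwell with a domed brass lid fixed on it, 48 mm tall, eight-sided, 47 mm across; the glass body is 28 mm tall and takes the grip (46 mm across along its x or y). Origin at the centre of its underside, z up. Stands upright at the start on the desk in front of the display board. 
- open_inkwell: Cut glass inkwell without a lid, 32 mm tall, eight-sided, 47 mm across; the glass body is 28 mm tall and takes the grip (46 mm across along its x or y). Origin at the centre of its underside, z up. Stands upright at the start on the desk in front of the display board. 
- green_tin: The lowest: small green oblong tin with its lid shut and fixed, 18 mm tall, 41 mm along its x and 57 mm along its y. Origin at the centre of its underside, z up. Stands upright at the start on the desk in front of the display board. 
- spot_1: Round blue felt spot, 66 mm across and 2 mm thick, fixed on the dark wooden display board (84 x 476 mm, 10 mm thick, lying on the desk), so its felt top is 12 mm above the desk. Origin at the centre of its underside; x across the board (away from the robot), y along the row (to the robot's left), z up. The leftmost of the row of four; neighbouring spot centres are 90 mm apart.
- spot_2: Round blue felt spot, 66 mm across and 2 mm thick, fixed on the dark wooden display board (84 x 476 mm, 10 mm thick, lying on the desk), so its felt top is 12 mm above the desk. Origin at the centre of its underside; x across the board (away from the robot), y along the row (to the robot's left), z up. Second from the left.
- spot_3: Round blue felt spot, 66 mm across and 2 mm thick, fixed on the dark wooden display board (84 x 476 mm, 10 mm thick, lying on the desk), so its felt top is 12 mm above the desk. Origin at the centre of its underside; x across the board (away from the robot), y along the row (to the robot's left), z up. Third from the left.
- spot_4: Round blue felt spot, 66 mm across and 2 mm thick, fixed on the dark wooden display board (84 x 476 mm, 10 mm thick, lying on the desk), so its felt top is 12 mm above the desk. Origin at the centre of its underside; x across the board (away from the robot), y along the row (to the robot's left), z up. The rightmost.
- note_block: Yellow block of sticky notes, 51 x 38 x 8 mm, fixed on the display board at one end of the row, 70 mm beyond the centre of the end spot; it tells which end is for the tallest. At the other end lies a small black and white eraser instead. Origin at the centre of its underside.
Mind the look-alikes: they are no part of the job. Leave any blue look-alike of the lidded_inkwell alone. What is shaped like the open_inkwell but purple is not meant.

How it is judged (in metres and radians):
At the end, for the whole second after the job is handed in: Counting from the note block's end, the grey bottle, lidded inkwell, open inkwell and green tin each stand on the first to fourth felt spot: centre within 15 mm of the spot's centre horizontally, underside on the felt (-5 to +6 mm), upright within 0.1 rad, released and at rest (angle between each of grey_bottle, lidded_inkwell, open_inkwell, green_tin's own z axis and vertical below 0.1 rad and linear speed of each of grey_bottle, lidded_inkwell, open_inkwell, green_tin below 0.02 m/s and ((horizontal distance between note_block and spot_1 below 0.1 m and horizontal distance between grey_bottle and spot_1 below 0.015 m and z of grey_bottle in the frame of spot_1 between -0.003 and 0.008 m and horizontal distance between lidded_inkwell and spot_2 below 0.015 m and z of lidded_inkwell in the frame of spot_2 between -0.003 and 0.008 m and horizontal distance between open_inkwell and spot_3 below 0.015 m and z of open_inkwell in the frame of spot_3 between -0.003 and 0.008 m and horizontal distance between green_tin and spot_4 below 0.015 m and z of green_tin in the frame of spot_4 between -0.003 and 0.008 m) or (horizontal distance between note_block and spot_4 below 0.1 m and horizontal distance between grey_bottle and spot_4 below 0.015 m and z of grey_bottle in the frame of spot_4 between -0.003 and 0.008 m and horizontal distance between lidded_inkwell and spot_3 below 0.015 m and z of lidded_inkwell in the frame of spot_3 between -0.003 and 0.008 m and horizontal distance between open_inkwell and spot_2 below 0.015 m and z of open_inkwell in the frame of spot_2 between -0.003 and 0.008 m and horizontal distance between green_tin and spot_1 below 0.015 m and z of green_tin in the frame of spot_1 between -0.003 and 0.008 m))); the robot touches nothing.
It fails at once if the bottle or an inkwell is tipped more than 0.6 rad (angle between any of grey_bottle, lidded_inkwell, open_inkwell's own z axis and vertical above 0.6 rad).
It also fails if it takes over 109 s, if anything falls off the work surface, if the arm or the gripper's body presses on something with over 40 N, if the wrist force passes 120 N, or if a joint passes its speed limit or range.

## Working session

There is one attempt and no reset: what is moved stays moved. The work goes in short steps, Python scripts to look and compute and a shell command to move; the robot and the scene stay as the last step left them, time stands still between calls to the robot, and variables do not carry over. Pictures are saved under pics/ and viewed, at most 14 in all, crops included, and the job is handed in when it is done.

```bash
mkdir -p pics; cat > h.py <<'E'
import numpy as np,cv2,pickle
from cell import env
def snap(name,fn):
    c=env.read_camera(name); pickle.dump(c,open(f'pics/{fn}.pkl','wb')); cv2.imwrite(f'pics/{fn}.png',c['pixels']); return c
def load(fn): return pickle.load(open(f'pics/{fn}.pkl','rb'))
def ray(c,u,v):
    K=np.array([[c['fx'],0,c['cx']],[0,c['fy'],c['cy']],[0,0,1.]])
    p=cv2.undistortPoints(np.array([[[u,v]]],float),K,np.array([c['k1'],0,0,0.]))[0,0]
    R=cv2.Rodrigues(np.array(c['rvec'],float))[0]; t=np.array(c['tvec'],float).ravel()
    return -R.T@t, R.T@np.array([p[0],p[1],1.]),R,t
def at_z(c,u,v,z):
    o,d,_,_=ray(c,u,v); return o+d*(z-o[2])/d[2]
def cloud(c):
    H,W=c['depth'].shape; uu,vv=np.meshgrid(np.arange(W),np.arange(H))
    K=np.array([[c['fx'],0,c['cx']],[0,c['fy'],c['cy']],[0,0,1.]])
    p=cv2.undistortPoints(np.stack([uu,vv],-1).reshape(-1,1,2).astype(float),K,np.array([c['k1'],0,0,0.])).reshape(H,W,2)
    d=c['depth'][...,None]; P=np.concatenate([p*d,d],-1)
    R=cv2.Rodrigues(np.array(c['rvec'],float))[0]; return (P-np.array(c['tvec'],float).ravel())@R
E
python3 - <<'E'
from h import *
o=env.get_obs(); print(o['tool_pos'],o['tool_rot'],env.hold_point_z,o['time_s'],o['grip_width'])
for n in('top','scene'):
    c=snap(n,n+'0')
t=load('top0')['pixels'];s=load('scene0')['pixels']
E
```

```text
[ 0.23163318 -0.60668539  0.18876413] [-1.79891759e+02  6.02407628e-03  2.09021859e+01] 0.0187 0.0 0.08683816385971434
```

View pics/top0.png

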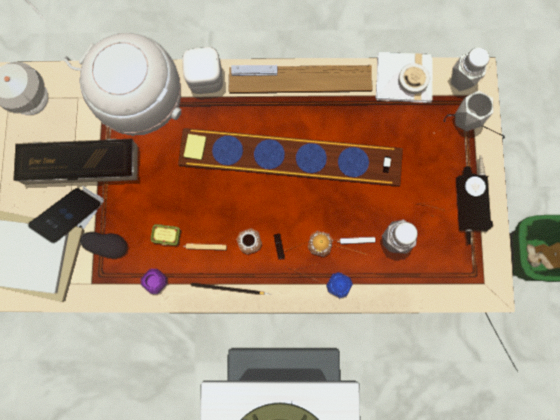

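View pics/scene0.png

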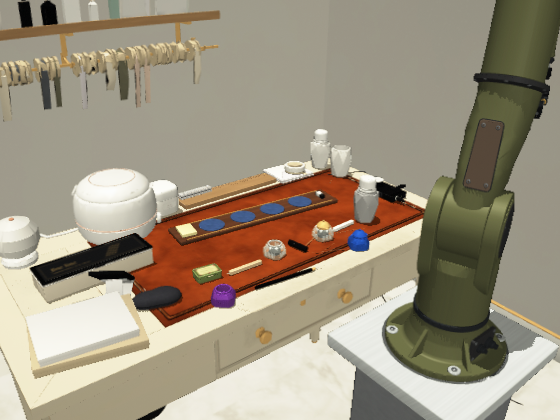

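The top view shows the note block (195,147) at the left end, so the bottle goes on spot_1. The spots are at about (228,150), (269,154), (311,157) and (353,161).
- **Bottle:** candidates are (402,236) and (470,65). I take (402,236), which is grey and in front of the board.
- **Lidded inkwell:** candidates are (320,243) and (340,285). I take the clear glass one with the brass lid at (320,243), because the other is blue.
- **Open inkwell:** candidates are (249,240) and (153,281). I take the clear one at (249,240), because the other is purple.
- **Green tin:** it is at (165,235).

I'll confirm these in an enlarged crop.

```bash
python3 - <<'E'
from h import *
c=load('top0'); im=c['pixels']
a=cv2.resize(im[215:265,140:280],None,fx=5.6,fy=5.6,interpolation=cv2.INTER_CUBIC)
b=cv2.resize(im[215:265,285:425],None,fx=5.6,fy=5.6,interpolation=cv2.INTER_CUBIC)
cv2.imwrite('pics/crop1.png',np.vstack([a,b])); print(a.shape)
P=cloud(c)
o,_,R,_=ray(c,280,210); print('cam',o,'fx',c['fx'])
hsv=cv2.cvtColor(im,cv2.COLOR_BGR2HSV)
m=cv2.inRange(hsv,(100,80,30),(130,255,255)); n,l,st,ce=cv2.connectedComponentsWithStats(m)
for i in range(1,n):
    if st[i,4]>200: print(st[i],ce[i],at_z(c,*ce[i],0.012).round(4))
print('note',at_z(c,195,147,.018))
for nme,u,v,zmin in(('bottle',402,236,.1),('lid',320,243,.02),('open',249,240,.02),('tin',165,235,.012),('pur',153,281,.02),('blue',340,285,.02)):
    w=P[v-22:v+23,u-22:u+23].reshape(-1,3); 
    q=w[w[:,2]>zmin]; print(nme,len(q),q.mean(0).round(4),q.min(0).round(3),q.max(0).round(3),cv2.minAreaRect(q[:,:2].astype(np.float32)))
E
```

```text
(280, 784, 3)
cam [ 0.29539334 -0.02168979  1.1367469 ] fx 545.8844986037474
[213 136  30  29 669] [227.06427504 149.92227205] [0.6307 0.1129 0.012 ]
[254 140  30  29 681] [268.78854626 153.83113069] [0.6215 0.0234 0.012 ]
[296 144  30  29 686] [310.74927114 157.71720117] [ 0.6125 -0.0661  0.012 ]
[338 148  31  29 689] [352.89114659 161.66908563] [ 0.6034 -0.1555  0.012 ]
[327 273  25  24 434] [339.07603687 284.55529954] [ 0.3445 -0.1214  0.012 ]
note [0.63576902 0.18099418 0.018     ]
bottle 438 [ 0.4333 -0.2349  0.1266] [ 0.295 -0.259  0.1  ] [ 0.457 -0.022  1.137] ((0.36397379636764526, -0.1449466198682785), (0.04162711650133133, 0.27901482582092285), 37.57724380493164)
lid 404 [ 0.4252 -0.0809  0.0542] [ 0.295 -0.106  0.02 ] [ 0.454 -0.022  1.137] ((0.3698965311050415, -0.06594294309616089), (0.04518536850810051, 0.16731566190719604), 74.40349578857422)
open 269 [0.4305 0.0607 0.0518] [ 0.295 -0.022  0.02 ] [0.456 0.088 1.137] ((0.37088966369628906, 0.035858459770679474), (0.18443474173545837, 0.045053355395793915), 23.58975601196289)
tin 504 [0.445  0.2348 0.0349] [ 0.295 -0.022  0.012] [0.468 0.269 1.137] ((0.3896249234676361, 0.1179223507642746), (0.33310413360595703, 0.050261374562978745), 64.56303405761719)
pur 295 [0.3493 0.2502 0.0604] [ 0.295 -0.022  0.02 ] [0.375 0.286 1.137] ((0.3147142231464386, 0.1347360461950302), (0.31136757135391235, 0.04918916895985603), 73.9815444946289)
blue 409 [ 0.3431 -0.1194  0.0456] [ 0.295 -0.147  0.02 ] [ 0.367 -0.022  1.137] ((0.31764939427375793, -0.0880865752696991), (0.04864704608917236, 0.13133510947227478), 38.855838775634766)
```

View pics/crop1.png

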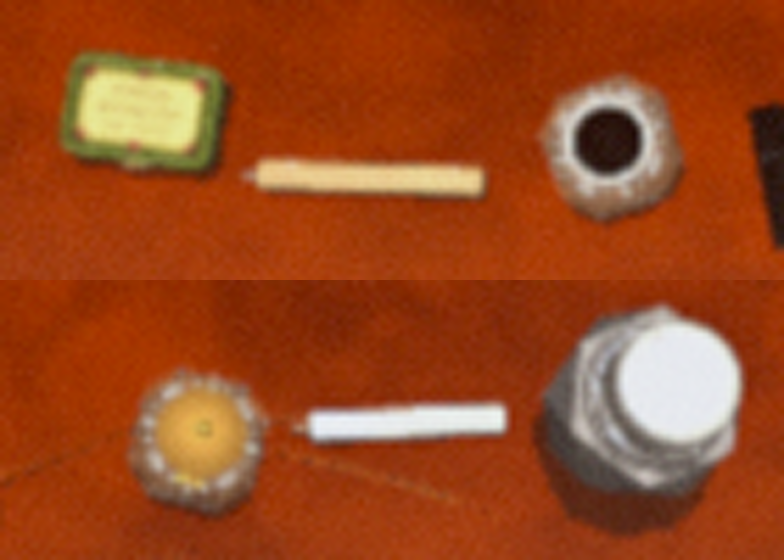

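The crop confirms all four: green tin with a yellow label, clear open inkwell with a dark mouth, clear inkwell with a brass dome, and grey faceted bottle with a white cap.

```bash
python3 - <<'E'
from h import *
c=load('top0'); im=c['pixels']; P=cloud(c)
for nme,u,v,z0,z1 in(('bottle',402,236,.11,.15),('lid',320,243,.012,.06),('lidtop',320,243,.036,.06),('open',249,240,.012,.06),('opentop',249,240,.024,.06),('tin',165,235,.011,.03)):
    w=P[v-22:v+23,u-22:u+23].reshape(-1,3); 
    q=w[(w[:,2]>z0)&(w[:,2]<z1)]; r=cv2.minAreaRect((q[:,:2]*1000).astype(np.float32)); print(nme,len(q),q.mean(0).round(4),'mid',((q.min(0)+q.max(0))/2).round(4),np.round(r[0],1),np.round(r[1],1),r[2])
# silhouettes of inkwells
for u,v in((249,240),(320,243)):
    print('bgr pixel',at_z(c,u,v,.028).round(4))
# desk height check
print(P[200:205,300:305,2].mean(), P[157,311], P[161,353])
E
```

```text
bottle 408 [ 0.4352 -0.2376  0.118 ] mid [ 0.4361 -0.238   0.117 ] [ 435.5 -238.6] [41.7 41.2] 17.823871612548828
lid 452 [ 0.4275 -0.0824  0.0305] mid [ 0.4291 -0.0936  0.0316] [426.  -92.1] [65.8 46. ] 70.73221588134766
lidtop 153 [ 0.4292 -0.0827  0.0403] mid [ 0.43   -0.0821  0.0434] [429.8 -82. ] [27.8 29.8] 22.245012283325195
open 447 [0.4333 0.0638 0.0226] mid [0.4336 0.0643 0.0238] [434.1  64.3] [45.9 46.8] 20.05033302307129
opentop 201 [0.4337 0.0632 0.0285] mid [0.4338 0.0637 0.0298] [434.7  63. ] [40. 42.] 18.823501586914062
tin 501 [0.4474 0.239  0.0171] mid [0.4448 0.2308 0.0173] [446.1 229.4] [78.9 39.8] 83.43912506103516
bgr pixel [0.4344 0.0625 0.028 ]
bgr pixel [ 0.428  -0.0826  0.028 ]
-0.0003479544651027294 [ 0.61499696 -0.06677559  0.00869468] [ 0.60547593 -0.15597647  0.00982271]
```

```bash
cat > go.py <<'E'
# prints dp (cm) & twist to reach world x,y,z,yaw from here
import sys
from h import *
from scipy.spatial.transform import Rotation as Ro
o=env.get_obs(); x,y,z,yaw=map(float,sys.argv[1:5])
R=Ro.from_euler('xyz',o['tool_rot'],degrees=True).as_matrix()
print('t',o['time_s'],'pos',np.round(o['tool_pos'],4),np.round(o['tool_rot'],1),'grip',o['grip_width'],o['grasp_force'],'dp',(R.T@(np.array([x,y,z])-o['tool_pos'])*100).round(2),'twist',round((o['tool_rot'][2]-yaw+180)%360-180,1))
E
python3 -m jog '[{"dp":[5,-5.5,0],"twist":-10,"fingers":1},{"dp":[10,-11,0],"twist":-20,"fingers":1},{"dp":[15,-17,0],"twist":-30,"fingers":1},{"dp":[20,-22,0],"twist":-40,"fingers":1},{"dp":[24,-27,0],"twist":-50,"fingers":1},{"dp":[28,-32,0],"twist":-60,"fingers":1},{"dp":[32,-36,0],"twist":-69,"fingers":1},{"dp":[35,-40,0],"twist":-69,"fingers":1}]' 20
python3 go.py 0.429 -0.082 0.19 90
```

```text
time_s: 1.1
tool_pos: [0.4063, -0.1367, 0.1897]
tool_rot: [180.0, 0.0, 90.0]
force: [1.7, 0.0, -0.3]
grip_width: 0.0868
grasp_force: 0.0
t 1.1 pos [ 0.4063 -0.1367  0.1897] [180.   0.  90.] grip 0.0867633456867961 0.0 dp [ 5.48  2.26 -0.03] twist -0.0
```

```bash
python3 -m jog '[{"dp":[3,1.2,0],"twist":0,"fingers":1},{"dp":[5.5,2.3,0],"twist":0,"fingers":1},{"dp":[5.5,2.3,0],"twist":0,"fingers":1}]'
python3 - <<'E'
from h import *
c=snap('wrist','w1'); o,d,R,t=ray(c,280,210); print(o,d,env.get_obs()['tool_pos'])
cv2.imwrite('pics/w1.png',c['pixels'])
P=cloud(c)
q=P.reshape(-1,3); g=(q[:,2]>.036)&(q[:,2]<.06)&(abs(q[:,0]-.43)<.06)&(abs(q[:,1]+.08)<.06); q=q[g]; print(len(q),q.mean(0),cv2.minAreaRect((q[:,:2]*1000).astype(np.float32)) if len(q) else 0)
E
```

```text
time_s: 1.48
tool_pos: [0.4295, -0.0817, 0.1897]
tool_rot: [-180.0, -0.0, 90.2]
force: [-0.4, 0.5, -0.1]
grip_width: 0.087
grasp_force: 0.0
[ 0.42912261 -0.01190024  0.38434506] [ 0.0066953  -0.26129327 -0.96527963] [ 0.42888954 -0.08348447  0.18957637]
640 [ 0.42831374 -0.08239461  0.04012747] ((428.2284240722656, -83.03416442871094), (28.933391571044922, 29.2515811920166), 50.613040924072266)
```

View pics/w1.png

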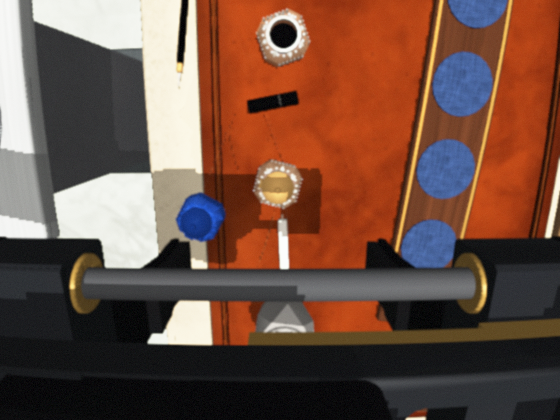

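The wrist view shows the lidded inkwell at (278,184) and the open one at (284,38). I'll enlarge both to see how their faces are turned.

```bash
python3 - <<'E'
from h import *
c=load('wrist') if 0 else load('w1'); im=c['pixels']
a=cv2.resize(im[155:215,243:313],None,fx=5.6,fy=5.6,interpolation=cv2.INTER_CUBIC)
b=cv2.resize(im[5:75,249:319],None,fx=5.6,fy=5.6,interpolation=cv2.INTER_CUBIC)[:336]
cv2.imwrite('pics/crop2.png',np.hstack([a,b]))
E
```

```text
(no output)
```

View pics/crop2.png

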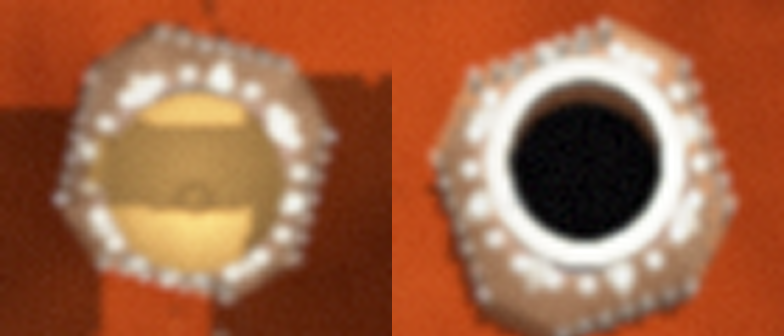

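```bash
python3 -m jog '[{"dp":[0,0,4],"twist":7,"fingers":1},{"dp":[0,0,8],"twist":14,"fingers":1},{"dp":[0,0,12],"twist":14,"fingers":1},{"dp":[0,0,15],"twist":14,"fingers":1},{"dp":[0,0,15],"twist":14,"fingers":1}]' 20
python3 go.py 0.4285 -0.0825 0.004 76
```

```text
time_s: 2.15
tool_pos: [0.4263, -0.0845, 0.0377]
tool_rot: [-179.7, -0.0, 75.8]
force: [-0.1, -0.9, -0.5]
grip_width: 0.0871
grasp_force: 0.0
t 2.15 pos [ 0.4263 -0.0845  0.0377] [-179.7   -0.    75.8] grip 0.08707444534545601 0.0 dp [0.25 0.19 3.37] twist -0.2
```

```bash
python3 -m jog '[{"dp":[0.1,0.1,1.5],"twist":0,"fingers":1},{"dp":[0.1,0.1,2.8],"twist":0,"fingers":1},{"dp":[0.1,0.1,3.4],"twist":0,"fingers":1},{"dp":[0.1,0.1,3.4],"twist":0,"fingers":0.2},{"dp":[0.1,0.1,3.4],"twist":0,"fingers":0.2},{"dp":[0.1,0.1,3.4],"twist":0,"fingers":0.2},{"dp":[0.1,0.1,3.4],"twist":0,"fingers":0.2},{"dp":[0.1,0.1,3.4],"twist":0,"fingers":0.2}]' 20
python3 go.py 0.4285 -0.0825 0.004 76
```

```text
time_s: 3.15
tool_pos: [0.4305, -0.0831, 0.006]
tool_rot: [180.0, 0.0, 75.9]
force: [0.0, -0.4, -0.7]
grip_width: 0.0453
grasp_force: 0.0
t 3.15 pos [ 0.4305 -0.0831  0.006 ] [180.    0.   75.9] grip 0.04532388726473234 0.0 dp [ 0.01 -0.21  0.2 ] twist -0.1
```

```bash
python3 -m jog '[{"dp":[0,0,0],"twist":0,"fingers":0.2},{"dp":[0,0,0],"twist":0,"fingers":0.2},{"dp":[0,0,-1],"twist":0,"fingers":0.2},{"dp":[0,0,-3],"twist":0,"fingers":0.2},{"dp":[0,0,-6],"twist":0,"fingers":0.2},{"dp":[0,0,-8],"twist":0,"fingers":0.2},{"dp":[0,0,-8],"twist":0,"fingers":0.2}]' 20
python3 go.py 0.6215 0.0234 0.08 76
python3 - <<'E'
from h import *
q=[env.get_obs()['tool_pos'] for _ in range(5)]; print(np.array(q).std(0))
E
```

```text
time_s: 4.03
tool_pos: [0.432, -0.0835, 0.0877]
tool_rot: [179.8, 0.1, 75.9]
force: [0.4, 1.0, -0.8]
grip_width: 0.0174
grasp_force: 0.0
t 4.025 pos [ 0.432  -0.0835  0.0877] [1.798e+02 1.000e-01 7.590e+01] grip 0.017362706496811913 0.0 dp [14.99 15.77  0.82] twist -0.1
[5.55111512e-17 0.00000000e+00 0.00000000e+00]
```

```bash
python3 - <<'E'
from h import *
c=snap('wrist','w2')
P=cloud(c); q=P.reshape(-1,3)
for z0,z1 in((.012,.06),(.036,.06)):
    g=(q[:,2]>z0)&(q[:,2]<z1)&(abs(q[:,0]-.43)<.035)&(abs(q[:,1]+.08)<.035); w=q[g]; print(len(w),w.mean(0),cv2.minAreaRect((w[:,:2]*1000).astype(np.float32)) if len(w) else 0)
E
```

```text
3150 [ 0.43019125 -0.07901364  0.03099187] ((429.0693664550781, -83.0718765258789), (47.09877395629883, 47.13970184326172), 75.73323822021484)
1192 [ 0.42940584 -0.08212119  0.04023887] ((429.14886474609375, -82.81415557861328), (28.718463897705078, 29.029468536376953), 75.85089111328125)
```

View pics/w2.png

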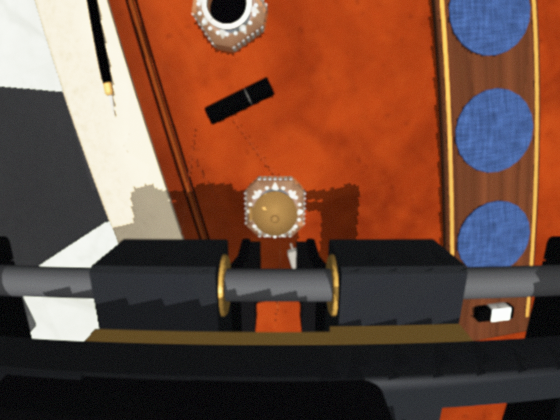

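The picture shows the inkwell at (275,207), upright and unmoved, so the fingers slipped off it near its top edge. I'll reopen, go lower and check the grip force before lifting.

```bash
python3 -m jog '[{"dp":[0,0,0],"twist":0,"fingers":1},{"dp":[0,0,0],"twist":0,"fingers":1},{"dp":[0,0,0],"twist":0,"fingers":1},{"dp":[0,0,0],"twist":0,"fingers":1},{"dp":[0,0,0],"twist":0,"fingers":1},{"dp":[0,0,0],"twist":0,"fingers":1},{"dp":[0,0,0],"twist":0,"fingers":1},{"dp":[0,0,2],"twist":0,"fingers":1}]' 20
python3 -m jog '[{"dp":[0,0,3],"twist":0,"fingers":1},{"dp":[0,0,5],"twist":0,"fingers":1},{"dp":[0,0,6],"twist":0,"fingers":1},{"dp":[0,0,6],"twist":0,"fingers":1}]' 30
python3 go.py 0.429 -0.083 0.002 76
```

```text
time_s: 5.08
tool_pos: [0.4319, -0.0835, 0.0669]
tool_rot: [179.8, 0.0, 75.9]
force: [-0.9, 0.1, -0.0]
grip_width: 0.0849
grasp_force: 0.0
time_s: 5.58
tool_pos: [0.43, -0.0829, 0.0055]
tool_rot: [-179.9, -0.0, 75.9]
force: [0.3, 0.2, 0.6]
grip_width: 0.0868
grasp_force: 0.0
t 5.575 pos [ 0.43   -0.0829  0.0055] [-179.9   -0.    75.9] grip 0.08677916861191586 0.0 dp [-0.03 -0.1   0.35] twist -0.1
```

```bash
python3 -m jog '[{"dp":[0,0,0.3],"twist":0,"fingers":1},{"dp":[0,0,0.3],"twist":0,"fingers":0.4},{"dp":[0,0,0.3],"twist":0,"fingers":0.4},{"dp":[0,0,0.3],"twist":0,"fingers":0.4},{"dp":[0,0,0.3],"twist":0,"fingers":0.4},{"dp":[0,0,0.3],"twist":0,"fingers":0.4},{"dp":[0,0,0.3],"twist":0,"fingers":0.4},{"dp":[0,0,0.3],"twist":0,"fingers":0.4}]' 30
python3 -m jog '[{"dp":[0,0,0],"twist":0,"fingers":0.4},{"dp":[0,0,0],"twist":0,"fingers":0.4}]' 30
```

```text
time_s: 6.58
tool_pos: [0.4303, -0.0831, 0.0028]
tool_rot: [-180.0, 0.0, 75.9]
force: [1.2, 0.9, 0.2]
grip_width: 0.0356
grasp_force: 0.0
time_s: 6.82
tool_pos: [0.4303, -0.0831, 0.0028]
tool_rot: [-180.0, 0.0, 75.9]
force: [-0.3, -0.9, -0.0]
grip_width: 0.0349
grasp_force: 0.0
```

```bash
python3 - <<'E'
from h import *
c=snap('wrist','w3'); s=snap('scene','s3')
cv2.imwrite('pics/w3b.png',np.hstack([c['pixels'][120:330,130:430],cv2.resize(s['pixels'][180:285,250:400],None,fx=2,fy=2,interpolation=cv2.INTER_CUBIC)]))
E
```

```text
(no output)
```

View pics/w3b.png

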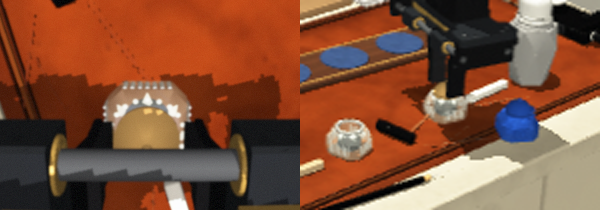

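```bash
python3 - <<'E'
from h import *
c=load('w3'); P=cloud(c); q=P.reshape(-1,3)
for n in('w3','s3'):
  c=load(n);q=cloud(c).reshape(-1,3)
  for z0,z1 in((.003,.01),(.01,.02),(.02,.03),(.036,.05),(.055,.07)):
    g=(q[:,2]>z0)&(q[:,2]<z1)&(abs(q[:,0]-.43)<.06)&(abs(q[:,1]+.08)<.045); w=q[g]
    if len(w)>3: print(n,z0,len(w),w.mean(0).round(4),w.min(0).round(4),w.max(0).round(4))
s=load('s3')['pixels']; w=load('w3')['pixels']
cv2.imwrite('pics/s3c.png',np.hstack([cv2.resize(s[205:255,300:350],None,fx=8,fy=8,interpolation=cv2.INTER_CUBIC),cv2.resize(w[190:290,220:320],None,fx=4,fy=4,interpolation=cv2.INTER_CUBIC)]))
E
```

```text
w3 0.003 296 [ 0.4328 -0.0671  0.0064] [ 0.3705 -0.125   0.003 ] [ 0.4547 -0.0358  0.0099]
w3 0.01 660 [ 0.4343 -0.0645  0.0165] [ 0.4077 -0.0856  0.01  ] [ 0.4549 -0.0574  0.02  ]
w3 0.02 1734 [ 0.4338 -0.0696  0.0249] [ 0.4101 -0.0948  0.02  ] [ 0.4531 -0.0591  0.03  ]
w3 0.036 2199 [ 0.431  -0.0766  0.0408] [ 0.4074 -0.0898  0.036 ] [ 0.4583 -0.0651  0.05  ]
w3 0.055 733 [ 0.4324 -0.0732  0.0622] [ 0.4046 -0.0954  0.055 ] [ 0.4609 -0.0647  0.07  ]
s3 0.003 78 [ 0.4197 -0.0726  0.0056] [ 0.3722 -0.1246  0.003 ] [ 0.485  -0.0363  0.0099]
s3 0.01 87 [ 0.4179 -0.0721  0.0149] [ 0.4029 -0.1007  0.01  ] [ 0.4487 -0.0581  0.02  ]
s3 0.02 100 [ 0.4207 -0.0741  0.0248] [ 0.4059 -0.1002  0.0202] [ 0.4491 -0.0586  0.0299]
s3 0.036 113 [ 0.4296 -0.0789  0.0427] [ 0.4022 -0.0973  0.036 ] [ 0.4597 -0.0657  0.0498]
s3 0.055 104 [ 0.4306 -0.0804  0.0626] [ 0.399  -0.0994  0.055 ] [ 0.4633 -0.0649  0.07  ]
```

View pics/s3c.png

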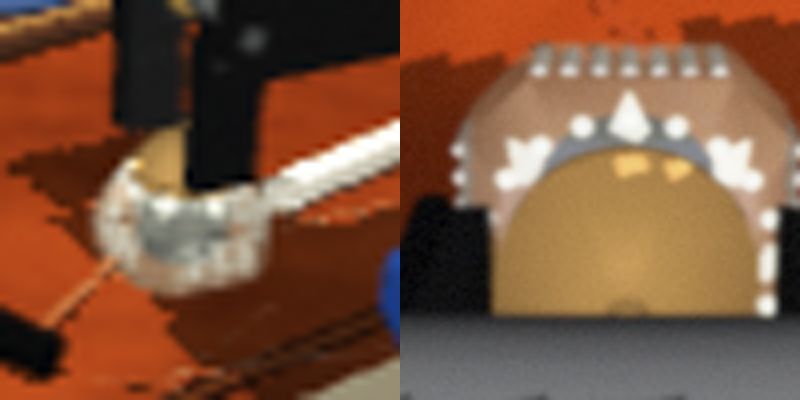

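```bash
python3 - <<'E'
from h import *
for n in('w3','s3'):
  c=load(n);P=cloud(c);q=P.reshape(-1,3); px=np.indices(c['depth'].shape).reshape(2,-1).T
  dark=c['pixels'].reshape(-1,3).max(1)<60
  g=dark&(np.hypot(q[:,0]-.43,q[:,1]+.083)<.04)&(q[:,2]<.12)
  h,e=np.histogram(q[g,2],np.arange(-.005,.1,.005)); print(n,dict(zip(e.round(3),h)))
  g&=q[:,2]<.045; print(np.c_[q[g],px[g]][np.argsort(q[g,2])][:6].round(3))
print(env.get_obs()['qpos'])
E
```

```text
w3 {np.float64(-0.005): np.int64(14), np.float64(0.0): np.int64(2), np.float64(0.005): np.int64(0), np.float64(0.01): np.int64(0), np.float64(0.015): np.int64(0), np.float64(0.02): np.int64(0), np.float64(0.025): np.int64(0), np.float64(0.03): np.int64(0), np.float64(0.035): np.int64(104), np.float64(0.04): np.int64(194), np.float64(0.045): np.int64(210), np.float64(0.05): np.int64(229), np.float64(0.055): np.int64(232), np.float64(0.06): np.int64(291), np.float64(0.065): np.int64(193), np.float64(0.07): np.int64(53), np.float64(0.075): np.int64(80), np.float64(0.08): np.int64(767), np.float64(0.085): np.int64(316), np.float64(0.09): np.int64(185)}
[[ 4.01e-01 -7.70e-02 -2.00e-03  2.38e+02  2.28e+02]
 [ 4.63e-01 -1.01e-01 -1.00e-03  2.50e+02  3.37e+02]
 [ 4.62e-01 -9.80e-02 -1.00e-03  2.46e+02  3.35e+02]
 [ 4.62e-01 -9.90e-02 -1.00e-03  2.48e+02  3.36e+02]
 [ 4.01e-01 -7.70e-02 -1.00e-03  2.38e+02  2.29e+02]
 [ 4.02e-01 -7.70e-02 -1.00e-03  2.38e+02  2.30e+02]]
s3 {np.float64(-0.005): np.int64(0), np.float64(0.0): np.int64(0), np.float64(0.005): np.int64(0), np.float64(0.01): np.int6
[... 232 characters left out ...]
.float64(0.05): np.int64(31), np.float64(0.055): np.int64(28), np.float64(0.06): np.int64(31), np.float64(0.065): np.int64(31), np.float64(0.07): np.int64(27), np.float64(0.075): np.int64(15), np.float64(0.08): np.int64(11), np.float64(0.085): np.int64(8), np.float64(0.09): np.int64(6)}
[[ 4.53e-01 -9.80e-02  3.30e-02  2.20e+02  3.21e+02]
 [ 4.49e-01 -9.10e-02  3.70e-02  2.20e+02  3.20e+02]
 [ 4.05e-01 -8.70e-02  3.70e-02  2.27e+02  3.31e+02]
 [ 4.08e-01 -8.30e-02  3.70e-02  2.27e+02  3.29e+02]
 [ 4.55e-01 -7.90e-02  3.80e-02  2.20e+02  3.15e+02]
 [ 4.08e-01 -7.30e-02  3.80e-02  2.28e+02  3.26e+02]]
[ 45.43865384   6.03522171 -39.04252565 122.54126196   4.77240586
  52.86310949 -10.43367695]
```

```bash
python3 - <<'E'
from h import *
for n,t in(('w1',(.4295,-.0825,.1897)),('w2',(.432,-.0835,.0877)),('w3',(.4303,-.0831,.0028)),('s3',(.4303,-.0831,.0028))):
  c=load(n);q=cloud(c).reshape(-1,3)-t
  a=np.radians(90.2 if n=='w1' else 75.9); X=q@[np.cos(a),np.sin(a),0]; Y=q@[np.sin(a),-np.cos(a),0]; Z=q[:,2]
  px=c['pixels'].reshape(-1,3).max(1)
  for lo,hi in((0,.03),(.03,.06),(.06,.1)):
    g=(abs(X)<.06)&(abs(Y)>=lo)&(abs(Y)<hi)&(Z>(.05 if n!='w1' and 0 else .025))&(Z<.2)&(px<120)
    h,e=np.histogram(Z[g],np.arange(.02,.2,.01)); print(n,lo,h)
E
```

```text
w1 0 [    0     0     0     0     0     0     0     0     0  5842  2651  6219
 14456  5462     0     0     0]
w1 0.03 [    0   428   545   541   437   408  1619  1094  1872  7127 11700  4869
 10240  2017     0     0     0]
w1 0.06 [   0    0    0    0    0    0    0    0  366 1213 4052  193    0    0
    0    0    0]
w2 0 [    0   233   382   450   297    95  1003   299   825  5112 13420  7184
 14489  5329     0     0     0]
w2 0.03 [    0     0     0     0     0     0     0     0   299  3565  8506  4641
 10242  2037     0     0     0]
w2 0.06 [   0    0    0    0    0    0    0    0 2505 3142  702  107    0    0
    0    0    0]
w3 0 [    1   295   438   520   364   190  1117   462   792  5997  8618  7169
 14373  5456     0     0     0]
w3 0.03 [    0     0     0     0     0     0     0     0   500  2964 14416  4616
 10226  2018     0     0     0]
w3 0.06 [   0    0    0    0    0    0    0    0 2487 3107  655  106    0    0
    0    0    0]
s3 0 [ 2 40 69 66 66 28 13  1 15 46 59 37 49 43 49 46 11]
s3 0.03 [  0   0   0   0   7   1   5   2  10  49  89  22 123  96  82  84  81]
s3 0.06 [  1   9   4   0   0   0   0   0  85 157 136 140 398   0   0   0   0]
```

Both cameras put the true fingertips about 33 mm above the reported TCP, and the gripper body is raised by the same amount. The TCP reading is therefore biased along the tool's z, so I'll aim 33 mm lower in reported z.

```bash
python3 -m jog '[{"dp":[0,0,0],"twist":0,"fingers":1},{"dp":[0,0,0],"twist":0,"fingers":1},{"dp":[0,0,0],"twist":0,"fingers":1},{"dp":[0,0,0],"twist":0,"fingers":1},{"dp":[0,0,0],"twist":0,"fingers":1},{"dp":[0,0,0],"twist":0,"fingers":1},{"dp":[0,0,1],"twist":0,"fingers":1},{"dp":[0,0,2],"twist":0,"fingers":1}]' 25
python3 -m jog '[{"dp":[0,0,0.6],"twist":0,"fingers":1},{"dp":[0,0,1.1],"twist":0,"fingers":1},{"dp":[0,0,1.1],"twist":0,"fingers":1}]'
```

```text
time_s: 7.92
tool_pos: [0.4301, -0.0831, -0.018]
tool_rot: [-180.0, 0.0, 75.9]
force: [-0.1, -0.2, -0.6]
grip_width: 0.0868
grasp_force: 0.0
time_s: 8.3
tool_pos: [0.43, -0.0829, -0.0286]
tool_rot: [-179.9, -0.0, 75.9]
force: [-1.2, 0.1, -0.4]
grip_width: 0.0871
grasp_force: 0.0
```

```bash
python3 -m jog '[{"dp":[0,0,0],"twist":0,"fingers":0.4},{"dp":[0,0,0],"twist":0,"fingers":0.4},{"dp":[0,0,0],"twist":0,"fingers":0.4},{"dp":[0,0,0],"twist":0,"fingers":0.4},{"dp":[0,0,0],"twist":0,"fingers":0.4},{"dp":[0,0,0],"twist":0,"fingers":0.4},{"dp":[0,0,0],"twist":0,"fingers":0.4}]' 25
```

```text
time_s: 9.18
tool_pos: [0.4303, -0.0831, -0.0281]
tool_rot: [-180.0, 0.0, 75.9]
force: [0.0, 0.1, 1.2]
grip_width: 0.0448
grasp_force: 25.0
```

```bash
python3 -m jog '[{"dp":[0,0,-1],"twist":0,"fingers":0.4},{"dp":[0,0,-3],"twist":0,"fingers":0.4},{"dp":[0,0,-6],"twist":0,"fingers":0.4},{"dp":[0,0,-9],"twist":0,"fingers":0.4},{"dp":[0,0,-9],"twist":0,"fingers":0.4}]' 25
python3 - <<'E'
from h import *
for n in('w1','w2'):
  c=load(n); m=cv2.inRange(cv2.cvtColor(c['pixels'],cv2.COLOR_BGR2HSV),(100,80,30),(130,255,255))
  k,l,st,ce=cv2.connectedComponentsWithStats(m)
  for i in range(1,k):
    if st[i,4]>1500: print(n,st[i],at_z(c,*ce[i],.012).round(4))
E
python3 go.py .6215 .0234 .06 76
```

```text
time_s: 9.8
tool_pos: [0.4325, -0.0836, 0.0643]
tool_rot: [179.7, 0.1, 75.9]
force: [-0.7, -0.2, -1.1]
grip_width: 0.045
grasp_force: 24.9
w1 [ 433   52   59   64 2968] [0.6199 0.0234 0.012 ]
w1 [ 417  140   57   58 2626] [ 0.6109 -0.0657  0.012 ]
w1 [ 176  193   49   49 1720] [ 0.3436 -0.1211  0.012 ]
w1 [ 401  220   56   49 2173] [ 0.6021 -0.1537  0.012 ]
w2 [ 449    0   81   55 3697] [0.6177 0.0136 0.012 ]
w2 [ 455   88   78   84 5015] [ 0.6107 -0.0654  0.012 ]
w2 [ 457  201   73   67 3863] [ 0.602  -0.1533  0.012 ]
t 9.8 pos [ 0.4325 -0.0836  0.0643] [1.797e+02 1.000e-01 7.590e+01] grip 0.04499321595641823 24.94406735873781 dp [14.98 15.72  0.5 ] twist -0.1
```

```bash
python3 -m jog '[{"dp":[2,2.1,0],"twist":0,"fingers":0.4},{"dp":[5,5.2,0],"twist":0,"fingers":0.4},{"dp":[8,8.4,0],"twist":0,"fingers":0.4},{"dp":[11,11.5,0],"twist":0,"fingers":0.4},{"dp":[13.5,14,0],"twist":0,"fingers":0.4},{"dp":[15,15.7,0],"twist":0,"fingers":0.4},{"dp":[15,15.7,0],"twist":0,"fingers":0.4},{"dp":[15,15.7,0],"twist":0,"fingers":0.4}]' 25
python3 go.py .6208 .0234 -0.015 76
```

```text
time_s: 10.8
tool_pos: [0.6178, 0.0236, 0.0607]
tool_rot: [-179.9, 0.1, 75.9]
force: [0.2, 0.2, -0.2]
grip_width: 0.045
grasp_force: 24.9
t 10.8 pos [0.6178 0.0236 0.0607] [-1.799e+02  1.000e-01  7.590e+01] grip 0.04502449679473134 24.944418012164533 dp [0.06 0.31 7.57] twist -0.1
```

```bash
python3 -m jog '[{"dp":[0,0.3,2],"twist":0,"fingers":0.4},{"dp":[0,0.3,4],"twist":0,"fingers":0.4},{"dp":[0,0.3,5.5],"twist":0,"fingers":0.4},{"dp":[0,0.3,6.5],"twist":0,"fingers":0.4},{"dp":[0,0.3,7.1],"twist":0,"fingers":0.4},{"dp":[0,0.3,7.5],"twist":0,"fingers":0.4},{"dp":[0,0.3,7.5],"twist":0,"fingers":0.4},{"dp":[0,0.3,7.5],"twist":0,"fingers":0.4}]' 25
python3 go.py .6208 .0234 -0.016 76
```

```text
time_s: 11.8
tool_pos: [0.6225, 0.0235, -0.0127]
tool_rot: [179.9, -0.0, 75.9]
force: [0.9, 0.6, -0.6]
grip_width: 0.045
grasp_force: 24.9
t 11.8 pos [ 0.6225  0.0235 -0.0127] [179.9  -0.   75.9] grip 0.045041893372082836 24.944567524362355 dp [-0.05 -0.16  0.33] twist -0.1
```

```bash
python3 -m jog '[{"dp":[0,-0.1,0.15],"twist":0,"fingers":0.4},{"dp":[0,-0.1,0.3],"twist":0,"fingers":0.4},{"dp":[0,-0.1,0.3],"twist":0,"fingers":0.4}]' 25
```

```text
time_s: 12.18
tool_pos: [0.6211, 0.0237, -0.016]
tool_rot: [180.0, 0.0, 75.9]
force: [-0.4, 0.4, 0.4]
grip_width: 0.0448
grasp_force: 25.0
```

```bash
python3 -m jog '[{"dp":[0,0,0],"twist":0,"fingers":0.6},{"dp":[0,0,0],"twist":0,"fingers":0.9},{"dp":[0,0,0],"twist":0,"fingers":1},{"dp":[0,0,0],"twist":0,"fingers":1},{"dp":[0,0,0],"twist":0,"fingers":1},{"dp":[0,0,-3],"twist":0,"fingers":1},{"dp":[0,0,-7],"twist":0,"fingers":1},{"dp":[0,0,-10],"twist":0,"fingers":1}]' 25
python3 go.py .434 .0635 .09 107
```

```text
time_s: 13.18
tool_pos: [0.6216, 0.0239, 0.0856]
tool_rot: [179.9, -0.0, 75.9]
force: [0.4, -0.3, -0.7]
grip_width: 0.0865
grasp_force: 0.0
t 13.175 pos [0.6216 0.0239 0.0856] [179.9  -0.   75.9] grip 0.08653055644022802 0.0 dp [ -0.73 -19.16  -0.47] twist -31.1
```

```bash
python3 -m jog '[{"dp":[0,-4,0],"twist":-8,"fingers":1},{"dp":[-0.3,-8,0],"twist":-16,"fingers":1},{"dp":[-0.5,-12,0],"twist":-24,"fingers":1},{"dp":[-0.6,-15,0],"twist":-31,"fingers":1},{"dp":[-0.7,-18,0],"twist":-31,"fingers":1},{"dp":[-0.7,-19.2,0],"twist":-31,"fingers":1},{"dp":[-0.7,-19.2,0],"twist":-31,"fingers":1}]'
python3 go.py .434 .0635 -.028 107
python3 - <<'E'
from h import *
c=snap('wrist','w4'); q=cloud(c).reshape(-1,3)
for z0 in(.012,.024):
  g=(q[:,2]>z0)&(q[:,2]<.045)&(abs(q[:,0]-.434)<.04)&(abs(q[:,1]-.0635)<.04); w=q[g]; print(len(w),cv2.minAreaRect((w[:,:2]*1000).astype(np.float32)))
# tin preview, lid placement
c=snap('top','t4'); q=cloud(c).reshape(-1,3); g=(q[:,2]>.011)&(q[:,2]<.03)&(abs(q[:,0]-.446)<.05)&(q[:,1]>.19)&(q[:,1]<.29); w=q[g]; print('tin',cv2.minAreaRect((w[:,:2]*1000).astype(np.float32)),np.median(w,0))
g=(q[:,2]>.046)&(q[:,2]<.075)&(abs(q[:,0]-.621)<.04)&(abs(q[:,1]-.0234)<.04); w=q[g]; print('lid',w.mean(0),len(w))
E
```

```text
time_s: 14.05
tool_pos: [0.4328, 0.0634, 0.084]
tool_rot: [180.0, 0.1, 106.9]
force: [-0.1, 1.1, 0.8]
grip_width: 0.0869
grasp_force: 0.0
t 14.05 pos [0.4328 0.0634 0.084 ] [1.800e+02 1.000e-01 1.069e+02] grip 0.08685922154561986 0.0 dp [-0.    0.12 11.2 ] twist -0.1
3242 ((433.423095703125, 63.928916931152344), (47.15831756591797, 47.61910629272461), 19.071897506713867)
1464 ((433.3959045410156, 64.32447814941406), (41.65953063964844, 41.013370513916016), 29.188058853149414)
tin ((447.3719482421875, 239.73521423339844), (58.72049331665039, 39.87638854980469), 85.05674743652344) [0.44699091 0.23901903 0.01720648]
lid [0.6198754  0.02331612 0.05160738] 172
```

```bash
python3 -m jog '[{"dp":[0,0.1,4],"twist":-1,"fingers":1},{"dp":[0,0.1,8],"twist":-1,"fingers":1},{"dp":[0,0.1,10],"twist":-1,"fingers":1},{"dp":[0,0.1,11.1],"twist":-1,"fingers":1},{"dp":[0,0.1,11.1],"twist":-1,"fingers":1},{"dp":[0,0.1,11.1],"twist":-1,"fingers":1}]' 25
python3 -m jog '[{"dp":[0,0,0],"twist":0,"fingers":0.4},{"dp":[0,0,0],"twist":0,"fingers":0.4},{"dp":[0,0,0],"twist":0,"fingers":0.4},{"dp":[0,0,0],"twist":0,"fingers":0.4},{"dp":[0,0,0],"twist":0,"fingers":0.4},{"dp":[0,0,0],"twist":0,"fingers":0.4},{"dp":[0,0,0],"twist":0,"fingers":0.4}]' 25
```

```text
time_s: 14.9
tool_pos: [0.4352, 0.0641, -0.0264]
tool_rot: [179.9, 0.0, 107.9]
force: [-0.5, 0.4, -0.1]
grip_width: 0.0872
grasp_force: 0.0
time_s: 15.78
tool_pos: [0.4341, 0.0639, -0.0272]
tool_rot: [-180.0, 0.0, 107.9]
force: [-0.3, -1.0, -0.0]
grip_width: 0.0449
grasp_force: 24.8
```

```bash
python3 -m jog '[{"dp":[0,0,-1],"twist":0,"fingers":0.4},{"dp":[0,0,-3],"twist":0,"fingers":0.4},{"dp":[0,0,-6],"twist":6,"fingers":0.4},{"dp":[0,0,-9],"twist":13,"fingers":0.4},{"dp":[0,0,-9],"twist":13,"fingers":0.4}]' 25
python3 go.py .6115 -.0657 .06 95
```

```text
time_s: 16.4
tool_pos: [0.4363, 0.064, 0.0652]
tool_rot: [179.7, 0.1, 94.9]
force: [0.4, 0.6, -1.4]
grip_width: 0.0449
grasp_force: 24.7
t 16.4 pos [0.4363 0.064  0.0652] [1.797e+02 1.000e-01 9.490e+01] grip 0.04494347182285538 24.740538410260342 dp [-14.42  16.34   0.63] twist -0.1
```

```bash
python3 -m jog '[{"dp":[-2,2.2,0],"twist":0,"fingers":0.4},{"dp":[-5,5.6,0],"twist":0,"fingers":0.4},{"dp":[-8,9,0],"twist":0,"fingers":0.4},{"dp":[-11,12.4,0],"twist":0,"fingers":0.4},{"dp":[-13,14.8,0],"twist":0,"fingers":0.4},{"dp":[-14.4,16.4,0],"twist":0,"fingers":0.4},{"dp":[-14.4,16.4,0],"twist":0,"fingers":0.4},{"dp":[-14.4,16.4,0],"twist":0,"fingers":0.4}]' 25
python3 go.py .6115 -.0657 -.0155 95
```

```text
time_s: 17.4
tool_pos: [0.6085, -0.0643, 0.0619]
tool_rot: [-179.9, -0.1, 95.0]
force: [0.6, 0.1, -0.4]
grip_width: 0.0452
grasp_force: 24.7
t 17.4 pos [ 0.6085 -0.0643  0.0619] [-1.799e+02 -1.000e-01  9.500e+01] grip 0.04515240685326131 24.74036126615829 dp [-0.18  0.3   7.74] twist 0.0
```

```bash
python3 -m jog '[{"dp":[-0.1,0.2,2],"twist":0,"fingers":0.4},{"dp":[-0.1,0.2,4],"twist":0,"fingers":0.4},{"dp":[-0.1,0.2,5.5],"twist":0,"fingers":0.4},{"dp":[-0.1,0.2,6.5],"twist":0,"fingers":0.4},{"dp":[-0.1,0.2,7.2],"twist":0,"fingers":0.4},{"dp":[-0.1,0.2,7.6],"twist":0,"fingers":0.4},{"dp":[-0.1,0.2,7.6],"twist":0,"fingers":0.4},{"dp":[-0.1,0.2,7.6],"twist":0,"fingers":0.4}]' 25
python3 -m jog '[{"dp":[0,0,0],"twist":0,"fingers":0.4},{"dp":[0,0,0],"twist":0,"fingers":0.4}]' 25
```

```text
time_s: 18.4
tool_pos: [0.6124, -0.0663, -0.0126]
tool_rot: [179.9, 0.0, 94.9]
force: [0.3, 0.4, -0.3]
grip_width: 0.0451
grasp_force: 24.7
time_s: 18.65
tool_pos: [0.6121, -0.0664, -0.0129]
tool_rot: [180.0, 0.0, 94.9]
force: [0.6, 0.4, -1.1]
grip_width: 0.0449
grasp_force: 24.7
```

```bash
python3 -m jog '[{"dp":[0,0,0.1],"twist":0,"fingers":0.4},{"dp":[0,0,0.25],"twist":0,"fingers":0.4},{"dp":[0,0,0.25],"twist":0,"fingers":0.4}]' 25
python3 -m jog '[{"dp":[0,0,0],"twist":0,"fingers":0.6},{"dp":[0,0,0],"twist":0,"fingers":0.9},{"dp":[0,0,0],"twist":0,"fingers":1},{"dp":[0,0,0],"twist":0,"fingers":1},{"dp":[0,0,0],"twist":0,"fingers":1},{"dp":[0,0,-3],"twist":0,"fingers":1},{"dp":[0,0,-7],"twist":0,"fingers":1},{"dp":[0,0,-10],"twist":0,"fingers":1}]' 25
python3 go.py .447 .239 .085 85
```

```text
time_s: 19.02
tool_pos: [0.612, -0.0664, -0.0151]
tool_rot: [-180.0, 0.0, 94.9]
force: [-1.9, -1.1, 4.3]
grip_width: 0.0451
grasp_force: 24.8
time_s: 20.02
tool_pos: [0.6124, -0.0662, 0.086]
tool_rot: [179.9, 0.0, 94.9]
force: [0.6, 0.0, -0.6]
grip_width: 0.087
grasp_force: 0.0
t 20.025 pos [ 0.6124 -0.0662  0.086 ] [179.9   0.   94.9] grip 0.08696372206351156 0.0 dp [ 31.82 -13.87   0.07] twist 9.9
```

```bash
python3 -m jog '[{"dp":[4,-1.7,0],"twist":5,"fingers":1},{"dp":[9,-4,0],"twist":10,"fingers":1},{"dp":[14,-6.2,0],"twist":10,"fingers":1},{"dp":[19,-8.4,0],"twist":10,"fingers":1},{"dp":[24,-10.5,0],"twist":10,"fingers":1},{"dp":[28.5,-12.5,0],"twist":10,"fingers":1},{"dp":[31.8,-13.8,0],"twist":10,"fingers":1},{"dp":[31.8,-13.8,0],"twist":10,"fingers":1}]'
python3 -m jog '[{"dp":[0,0,0],"twist":0,"fingers":1},{"dp":[0,0,0],"twist":0,"fingers":1}]'
python3 go.py .447 .239 -.029 85
```

```text
time_s: 21.02
tool_pos: [0.4454, 0.2421, 0.0847]
tool_rot: [180.0, -0.0, 85.3]
force: [-0.2, -0.5, 0.8]
grip_width: 0.0871
grasp_force: 0.0
time_s: 21.28
tool_pos: [0.448, 0.2373, 0.0842]
tool_rot: [-180.0, 0.0, 84.8]
force: [0.2, -0.2, 0.9]
grip_width: 0.0872
grasp_force: 0.0
t 21.275 pos [0.448  0.2373 0.0842] [-180.     0.    84.8] grip 0.08721342765932424 0.0 dp [ 0.16 -0.12 11.32] twist -0.2
```

```bash
python3 -m jog '[{"dp":[0.1,0,4],"twist":0,"fingers":1},{"dp":[0.1,0,8],"twist":0,"fingers":1},{"dp":[0.1,0,10],"twist":0,"fingers":1},{"dp":[0.1,0,11.2],"twist":0,"fingers":1},{"dp":[0.1,0,11.2],"twist":0,"fingers":1},{"dp":[0.1,0,11.2],"twist":0,"fingers":1}]' 20
python3 -m jog '[{"dp":[0,0,0],"twist":0,"fingers":0.35},{"dp":[0,0,0],"twist":0,"fingers":0.35},{"dp":[0,0,0],"twist":0,"fingers":0.35},{"dp":[0,0,0],"twist":0,"fingers":0.35},{"dp":[0,0,0],"twist":0,"fingers":0.35},{"dp":[0,0,0],"twist":0,"fingers":0.35},{"dp":[0,0,0],"twist":0,"fingers":0.35},{"dp":[0,0,0],"twist":0,"fingers":0.35}]' 20
```

```text
time_s: 22.02
tool_pos: [0.4484, 0.2402, -0.0266]
tool_rot: [179.9, -0.0, 84.9]
force: [0.2, -0.5, 0.4]
grip_width: 0.0867
grasp_force: 0.0
time_s: 23.02
tool_pos: [0.4473, 0.2397, -0.0277]
tool_rot: [-180.0, 0.0, 84.9]
force: [0.7, -0.2, -0.0]
grip_width: 0.0374
grasp_force: 19.9
```

```bash
python3 -m jog '[{"dp":[0,0,-1],"twist":0,"fingers":0.35},{"dp":[0,0,-3],"twist":0,"fingers":0.35},{"dp":[0,0,-6],"twist":0,"fingers":0.35},{"dp":[0,0,-9],"twist":0,"fingers":0.35},{"dp":[0,0,-9],"twist":0,"fingers":0.35}]' 20
python3 go.py .603 -.1545 .06 84
```

```text
time_s: 23.65
tool_pos: [0.4496, 0.241, 0.0658]
tool_rot: [179.7, -0.1, 84.9]
force: [0.0, 0.3, -1.2]
grip_width: 0.0377
grasp_force: 19.9
t 23.65 pos [0.4496 0.241  0.0658] [ 1.797e+02 -1.000e-01  8.490e+01] grip 0.03770998436314602 19.867202440127585 dp [-38.03  18.79   0.62] twist 0.9
```

```bash
python3 -m jog '[{"dp":[-2,1,0],"twist":0,"fingers":0.35},{"dp":[-5,2.5,0],"twist":0,"fingers":0.35},{"dp":[-9,4.5,0],"twist":0,"fingers":0.35},{"dp":[-13,6.4,0],"twist":0,"fingers":0.35},{"dp":[-17,8.4,0],"twist":0,"fingers":0.35},{"dp":[-21,10.4,0],"twist":0,"fingers":0.35},{"dp":[-25,12.4,0],"twist":0,"fingers":0.35},{"dp":[-29,14.4,0],"twist":0,"fingers":0.35}]' 20
python3 -m jog '[{"dp":[-4,2,0],"twist":0,"fingers":0.35},{"dp":[-7,3.5,0],"twist":0,"fingers":0.35},{"dp":[-9,4.4,0],"twist":0,"fingers":0.35},{"dp":[-9,4.4,0],"twist":0,"fingers":0.35},{"dp":[-9,4.4,0],"twist":0,"fingers":0.35}]' 20
python3 go.py .603 -.1545 -.016 84
```

```text
time_s: 24.65
tool_pos: [0.565, -0.0633, 0.0622]
tool_rot: [-180.0, 0.0, 84.9]
force: [0.3, 0.8, -0.6]
grip_width: 0.0377
grasp_force: 19.9
time_s: 25.28
tool_pos: [0.6005, -0.1532, 0.0623]
tool_rot: [-180.0, -0.1, 85.0]
force: [-0.4, -0.2, -0.6]
grip_width: 0.0378
grasp_force: 19.9
t 25.275 pos [ 0.6005 -0.1532  0.0623] [-1.8e+02 -1.0e-01  8.5e+01] grip 0.03775850647135016 19.867525219578965 dp [-0.12  0.27  7.83] twist 1.0
```

```bash
python3 -m jog '[{"dp":[-0.1,0.2,2],"twist":0,"fingers":0.35},{"dp":[-0.1,0.2,4],"twist":0,"fingers":0.35},{"dp":[-0.1,0.2,5.5],"twist":0,"fingers":0.35},{"dp":[-0.1,0.2,6.6],"twist":0,"fingers":0.35},{"dp":[-0.1,0.2,7.3],"twist":0,"fingers":0.35},{"dp":[-0.1,0.2,7.8],"twist":0,"fingers":0.35},{"dp":[-0.1,0.2,7.8],"twist":0,"fingers":0.35},{"dp":[-0.1,0.2,7.8],"twist":0,"fingers":0.35}]' 20
python3 -m jog '[{"dp":[0,0,0],"twist":0,"fingers":0.35},{"dp":[0,0,0],"twist":0,"fingers":0.35}]' 20
```

```text
time_s: 26.28
tool_pos: [0.6031, -0.1568, -0.0153]
tool_rot: [180.0, 0.0, 84.9]
force: [-0.4, 0.0, -0.6]
grip_width: 0.0376
grasp_force: 19.9
time_s: 26.52
tool_pos: [0.6028, -0.1567, -0.0156]
tool_rot: [180.0, 0.0, 84.9]
force: [-0.3, -0.3, 0.0]
grip_width: 0.0373
grasp_force: 19.9
```

```bash
python3 -m jog '[{"dp":[0,0,0],"twist":0,"fingers":0.6},{"dp":[0,0,0],"twist":0,"fingers":0.9},{"dp":[0,0,0],"twist":0,"fingers":1},{"dp":[0,0,0],"twist":0,"fingers":1},{"dp":[0,0,0],"twist":0,"fingers":1},{"dp":[0,0,-4],"twist":0,"fingers":1},{"dp":[0,0,-9],"twist":0,"fingers":1},{"dp":[0,0,-15],"twist":0,"fingers":1}]' 25
python3 go.py .4355 -.238 .16 85
```

```text
time_s: 27.52
tool_pos: [0.6019, -0.1565, 0.135]
tool_rot: [-179.9, -0.0, 84.9]
force: [0.8, 0.1, -0.3]
grip_width: 0.0866
grasp_force: 0.0
t 27.525 pos [ 0.6019 -0.1565  0.135 ] [-179.9   -0.    84.9] grip 0.08664765773074554 0.0 dp [ -9.59 -15.85  -2.48] twist -0.1
```

```bash
python3 -m jog '[{"dp":[-2,-3.3,-2.5],"twist":0,"fingers":1},{"dp":[-4.5,-7.5,-2.5],"twist":0,"fingers":1},{"dp":[-7,-11.6,-2.5],"twist":0,"fingers":1},{"dp":[-8.8,-14.6,-2.5],"twist":0,"fingers":1},{"dp":[-9.6,-15.9,-2.5],"twist":0,"fingers":1},{"dp":[-9.6,-15.9,-2.5],"twist":0,"fingers":1},{"dp":[-9.6,-15.9,-2.5],"twist":0,"fingers":1}]' 25
python3 - <<'E'
from h import *
c=snap('wrist','w5'); q=cloud(c).reshape(-1,3)
g=(q[:,2]>.108)&(q[:,2]<.13)&(abs(q[:,0]-.4355)<.04)&(abs(q[:,1]+.238)<.04)&(c['pixels'].reshape(-1,3).min(1)>60); w=q[g]; print(len(w),w.mean(0) if len(w) else 0,cv2.minEnclosingCircle((w[:,:2]*1000).astype(np.float32)) if len(w) else 0)
E
python3 go.py .4355 -.238 .062 85
```

```text
time_s: 28.4
tool_pos: [0.4367, -0.2375, 0.1595]
tool_rot: [180.0, -0.0, 85.0]
force: [-0.6, 0.3, 0.1]
grip_width: 0.0869
grasp_force: 0.0
2797 [ 0.43519232 -0.23671318  0.11825433] ((434.947265625, -238.8041534423828), 21.707277297973633)
t 28.45 pos [ 0.4369 -0.2373  0.1595] [180.  -0.  85.] grip 0.08701706298518451 0.0 dp [-0.09 -0.14  9.75] twist 0.0
```

View pics/w5.png

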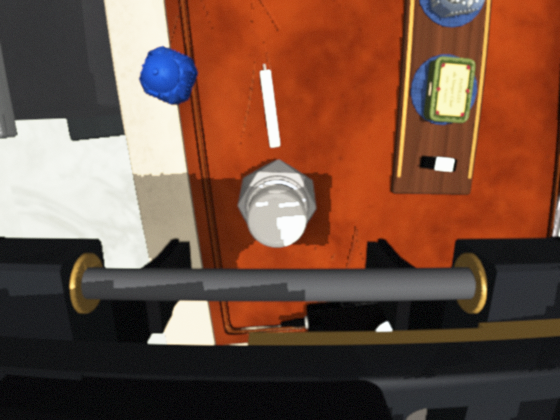

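```bash
python3 -m jog '[{"dp":[-0.1,-0.1,3],"twist":0,"fingers":1},{"dp":[-0.1,-0.1,6],"twist":0,"fingers":1},{"dp":[-0.1,-0.1,8.5],"twist":0,"fingers":1},{"dp":[-0.1,-0.1,9.7],"twist":0,"fingers":1},{"dp":[-0.1,-0.1,9.7],"twist":0,"fingers":1},{"dp":[-0.1,-0.1,9.7],"twist":0,"fingers":1}]' 30
python3 -m jog '[{"dp":[0,0,0],"twist":0,"fingers":0.35},{"dp":[0,0,0],"twist":0,"fingers":0.35},{"dp":[0,0,0],"twist":0,"fingers":0.35},{"dp":[0,0,0],"twist":0,"fingers":0.35},{"dp":[0,0,0],"twist":0,"fingers":0.35},{"dp":[0,0,0],"twist":0,"fingers":0.35},{"dp":[0,0,0],"twist":0,"fingers":0.35},{"dp":[0,0,0],"twist":0,"fingers":0.35}]' 35
```

```text
time_s: 29.2
tool_pos: [0.4358, -0.2392, 0.0633]
tool_rot: [179.9, 0.0, 84.9]
force: [1.0, -0.0, 0.8]
grip_width: 0.087
grasp_force: 0.0
time_s: 30.2
tool_pos: [0.4348, -0.239, 0.0624]
tool_rot: [180.0, 0.0, 84.9]
force: [0.1, 1.3, 0.2]
grip_width: 0.0411
grasp_force: 34.8
```

```bash
python3 -m jog '[{"dp":[0,0,-0.5],"twist":0,"fingers":0.35},{"dp":[0,0,-2],"twist":0,"fingers":0.35},{"dp":[0,0,-4],"twist":0,"fingers":0.35},{"dp":[0,0,-6],"twist":0,"fingers":0.35},{"dp":[0,0,-8],"twist":0,"fingers":0.35},{"dp":[0,0,-9.5],"twist":0,"fingers":0.35},{"dp":[0,0,-10],"twist":0,"fingers":0.35},{"dp":[0,0,-10],"twist":0,"fingers":0.35}]' 35
python3 go.py .6297 .1127 .16 85
```

```text
time_s: 31.2
tool_pos: [0.4347, -0.239, 0.1624]
tool_rot: [-180.0, 0.0, 84.9]
force: [-0.4, -0.5, -2.2]
grip_width: 0.0411
grasp_force: 34.8
t 31.2 pos [ 0.4347 -0.239   0.1624] [-180.     0.    84.9] grip 0.04113769011577673 34.80862467683096 dp [36.77 16.3   0.23] twist -0.1
```

```bash
python3 -m jog '[{"dp":[1,0.45,0],"twist":0,"fingers":0.35},{"dp":[3,1.35,0],"twist":0,"fingers":0.35},{"dp":[5.5,2.45,0],"twist":0,"fingers":0.35},{"dp":[8.5,3.75,0],"twist":0,"fingers":0.35},{"dp":[11.5,5.1,0],"twist":0,"fingers":0.35},{"dp":[14.5,6.4,0],"twist":0,"fingers":0.35},{"dp":[17.5,7.75,0],"twist":0,"fingers":0.35},{"dp":[20.5,9.1,0],"twist":0,"fingers":0.35}]' 35
python3 -m jog '[{"dp":[3,1.35,0],"twist":0,"fingers":0.35},{"dp":[6,2.7,0],"twist":0,"fingers":0.35},{"dp":[9,4,0],"twist":0,"fingers":0.35},{"dp":[12,5.3,0],"twist":0,"fingers":0.35},{"dp":[14.3,6.3,0],"twist":0,"fingers":0.35},{"dp":[15.7,6.9,0],"twist":0,"fingers":0.35},{"dp":[16.3,7.2,0],"twist":0,"fingers":0.35},{"dp":[16.3,7.2,0],"twist":0,"fingers":0.35}]' 35
python3 go.py .6297 .1127 .0745 85
```

```text
time_s: 32.2
tool_pos: [0.5437, -0.041, 0.1616]
tool_rot: [-179.9, -0.0, 84.9]
force: [0.4, 0.1, -2.4]
grip_width: 0.0408
grasp_force: 34.8
time_s: 33.2
tool_pos: [0.6296, 0.1128, 0.1621]
tool_rot: [-180.0, 0.0, 84.9]
force: [-0.0, 0.4, -1.8]
grip_width: 0.0408
grasp_force: 34.8
t 33.2 pos [0.6296 0.1128 0.1621] [-180.     0.    84.9] grip 0.04078868148216606 34.810136729776104 dp [-0.01  0.01  8.76] twist -0.1
```

```bash
python3 -m jog '[{"dp":[0,0,1.5],"twist":0,"fingers":0.35},{"dp":[0,0,3.5],"twist":0,"fingers":0.35},{"dp":[0,0,5.5],"twist":0,"fingers":0.35},{"dp":[0,0,7],"twist":0,"fingers":0.35},{"dp":[0,0,8],"twist":0,"fingers":0.35},{"dp":[0,0,8.5],"twist":0,"fingers":0.35},{"dp":[0,0,8.6],"twist":0,"fingers":0.35},{"dp":[0,0,8.6],"twist":0,"fingers":0.35}]' 35
python3 -m jog '[{"dp":[0,0,0],"twist":0,"fingers":0.35},{"dp":[0,0,0],"twist":0,"fingers":0.35}]' 35
```

```text
time_s: 34.2
tool_pos: [0.6302, 0.1132, 0.0769]
tool_rot: [179.9, -0.0, 84.9]
force: [0.2, 0.8, -1.5]
grip_width: 0.0411
grasp_force: 34.8
time_s: 34.45
tool_pos: [0.63, 0.113, 0.0767]
tool_rot: [180.0, 0.0, 84.9]
force: [0.4, 0.5, -2.5]
grip_width: 0.0412
grasp_force: 34.8
```

```bash
python3 -m jog '[{"dp":[0,0,0.1],"twist":0,"fingers":0.35},{"dp":[0,0,0.2],"twist":0,"fingers":0.35},{"dp":[0,0,0.25],"twist":0,"fingers":0.35},{"dp":[0,0,0.25],"twist":0,"fingers":0.35}]' 35
```

```text
time_s: 34.95
tool_pos: [0.63, 0.113, 0.0744]
tool_rot: [180.0, 0.0, 84.9]
force: [0.3, -0.6, 3.8]
grip_width: 0.0413
grasp_force: 34.8
```

```bash
python3 -m jog '[{"dp":[0,0,0],"twist":0,"fingers":0.55},{"dp":[0,0,0],"twist":0,"fingers":0.8},{"dp":[0,0,0],"twist":0,"fingers":1},{"dp":[0,0,0],"twist":0,"fingers":1},{"dp":[0,0,0],"twist":0,"fingers":1},{"dp":[0,0,0],"twist":0,"fingers":1},{"dp":[0,0,-3],"twist":0,"fingers":1},{"dp":[0,0,-7],"twist":0,"fingers":1}]'
python3 -m jog '[{"dp":[0,0,-4],"twist":0,"fingers":1},{"dp":[0,-4,-5],"twist":0,"fingers":1},{"dp":[0,-8,-5],"twist":0,"fingers":1},{"dp":[0,-12,-5],"twist":0,"fingers":1},{"dp":[0,-16,-5],"twist":0,"fingers":1},{"dp":[0,-18,-5],"twist":0,"fingers":1},{"dp":[0,-18,-5],"twist":0,"fingers":1}]'
python3 - <<'E'
from h import *
c=snap('top','t9'); q=cloud(c).reshape(-1,3)
S=[(.6297,.1127),(.6208,.0234),(.6115,-.0657),(.603,-.1545)]
for n,(x,y),z0,z1 in zip(('bottle','lid','open','tin'),S,(.12,.047,.03,.026),(.15,.07,.06,.04)):
  g=(q[:,2]>z0)&(q[:,2]<z1)&(abs(q[:,0]-x)<.04)&(abs(q[:,1]-y)<.04); w=q[g]; r=cv2.minAreaRect((w[:,:2]*1000).astype(np.float32)); print(n,len(w),np.round(r[0],1),np.round(r[1],1),'top',w[:,2].max().round(4),'err mm',np.round(np.array(r[0])-np.array([x,y])*1000,1))
cv2.imwrite('pics/t9c.png',cv2.resize(c['pixels'][120:200,170:410],None,fx=3.2,fy=3.2,interpolation=cv2.INTER_CUBIC))
E
```

```text
time_s: 35.95
tool_pos: [0.6289, 0.1127, 0.1435]
tool_rot: [-179.9, 0.0, 84.9]
force: [0.3, -0.4, 0.4]
grip_width: 0.087
grasp_force: 0.0
time_s: 36.83
tool_pos: [0.4499, 0.1288, 0.1941]
tool_rot: [179.9, 0.2, 84.9]
force: [0.8, 0.1, -0.1]
grip_width: 0.0871
grasp_force: 0.0
bottle 390 [630.1 113. ] [42. 41.] top 0.1354 err mm [0.4 0.3]
lid 159 [620.8  23.1] [28.9 29.9] top 0.0627 err mm [ 0.  -0.3]
open 316 [611.4 -65.6] [45.2 45.7] top 0.0477 err mm [-0.1  0.1]
tin 447 [ 602.7 -156.8] [57.3 39.3] top 0.0361 err mm [-0.3 -2.3]
```

View pics/t9c.png

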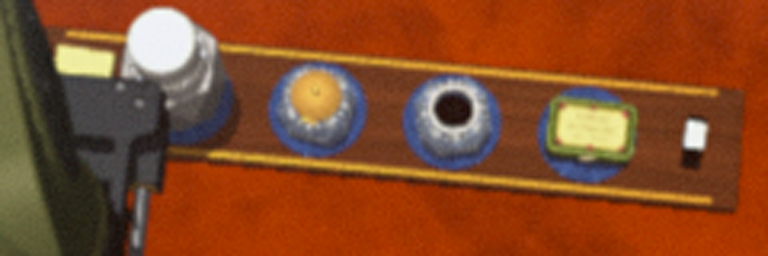

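The crop shows all four standing upright and centred within 3 mm. The bottle (160,40) is beside the note block, then the lidded inkwell (316,95), the open inkwell (453,107) and the tin (592,127). The arm is clear.

```bash
python3 -c "
from cell import env
print(env.sign_off())"
```

```text
the job is handed in; nothing more can be done
None
```

I handed the job in: grey bottle on the note-block spot, then lidded inkwell, open inkwell and green tin, each upright and within about 3 mm of its spot's centre in the last camera check; no verdict came back.

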